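# Shut and latch the vial drawer

### The job

Put the sample vials away: with the fingertips, gently push the drawer of the small white sample cabinet in which the two capped vials stand fully home, so that the vials stay standing, and only then push the turn-catch in the middle of the cabinet's front over to that drawer's side until it lies level across the shut drawer. Leave the other drawer, which holds only a stir bar, pulled out as it is; do not touch the vials, lift anything or disturb the things round about.

Things in the scene. Friction and masses are not known exactly. Their poses are not given: they have to be found in the camera images.
- sample_cabinet: Fixed white bench-top cabinet with two drawers side by side, 130 (x) x 236 (y) x 80 (z) mm. Origin: centre of its underside, on the bench. Its +x axis points from the front to the back, +y to its left drawer (seen from the robot), z up. Its front face lies 65 mm in front of the origin (x = -65 mm); the fronts of shut drawers are flush with it. The drawers come out along its -x axis.
- drawer_left (a joint): How far the left (+y) drawer is pulled out, m: 0 = fully home against its stop, 0.09 = farthest out; starts 0.05 to 0.075 out. It slides stiffly (about 2 N) and stays where it is left. Grey drawer, 94 mm wide, with side walls up to z = 34 mm and a floor at z = 10 mm.
- drawer_right (a joint): The same for the right (-y) drawer, which is identical.
- left_front (a point): Point on the outer face of the left drawer's front, in the middle of its width, at z = 46 mm; moves with the drawer. The front is a flat grey panel 98 mm wide and 8 mm thick, from z = 8 to 66 mm, centred 60 mm to the left of the cabinet's middle. A 50 mm wide lip, 9 mm deep, juts out low on it (z = 9 to 13 mm); above that it is flat.
- right_front (a point): The same on the right drawer's front, 60 mm to the right of the cabinet's middle.
- catch (a joint): Angle of the steel turn-catch, rad: 0 = pointing straight up (drawers free), +1.57 = lying level to the left across the left drawer's front (end stop), -1.57 = level to the right (end stop). It starts within 0.25 of upright. Its pivot is on the cabinet's front face, midway between the drawers, 52 mm above the bench; the axis runs front to back. It turns with light friction (about 1 N at the tab) and stays where it is left.
- catch_tab (a point): Centre of the catch's tab, 36 mm from the pivot; moves with it. The catch is a flat steel bar 10 mm wide, 3 mm thick and reaching 42 mm from the pivot, 2 to 5 mm in front of the cabinet's face; at its end a tab juts forward, 8 mm wide across the bar and 12 mm long along it (30 to 42 mm from the pivot), reaching 3 to 23 mm in front of the cabinet's face.
- vial_a: Loose capped glass vial, 22 mm across and 52 mm tall, standing upright on the floor of one of the drawers (the left or the right), near its front. Origin: centre of its underside.
- vial_b: A second such vial, in the same drawer, 40 mm to the left of the first. Origin: centre of its underside.
- stir_bar: Loose white stir bar, 8 x 34 x 8 mm, lying in the drawer that shall stay out. Origin: centre of its underside.
- flask: Bystander: small conical glass flask, 50 mm across and 76 mm tall, to the left of the cabinet. Origin: centre of its underside.
- bottle: Bystander: white screw-cap bottle, 44 mm across and 86 mm tall, to the right of the cabinet. Origin: centre of its underside.
- dish: Bystander: flat round dish, 60 mm across and 15 mm high, lying on the cabinet's top. Origin: centre of its underside.
- beaker: Bystander: small glass beaker, 46 mm across and 59 mm tall, on the bench at the right. Origin: centre of its underside.
- marker: Bystander: marker pen, 16 x 132 mm, lying on the bench at the left. Origin: centre of its underside.

How it is judged:
On the way, in this order (a step that is already met when the one before it is completed fails the run):
1. the drawer with the vials is fully home (((y of vial_a in the frame of sample_cabinet above 0 m and value of joint drawer_left below 0.005 m) or (y of vial_a in the frame of sample_cabinet below 0 m and value of joint drawer_right below 0.005 m))), for 0.2 s.
2. the catch lies level across that drawer (((y of vial_a in the frame of sample_cabinet above 0 m and value of joint drawer_left below 0.005 m) or (y of vial_a in the frame of sample_cabinet below 0 m and value of joint drawer_right below 0.005 m)) and ((y of vial_a in the frame of sample_cabinet above 0 m and value of joint catch above 1.35 rad) or (y of vial_a in the frame of sample_cabinet below 0 m and value of joint catch below -1.35 rad))), for 0.2 s.
At the end, for the whole second after the job is handed in: The drawer with the vials is within 5 mm of fully home, the catch is turned to its side at least 1.35 rad from upright (within about 13 degrees of level), both vials stand in that drawer upright (within 0.15 rad) and at rest, and the other drawer is within 10 mm of where it was (all of step 2 and angle between each of vial_a, vial_b's own z axis and vertical below 0.15 rad and linear speed of each of vial_a, vial_b below 0.02 m/s and x of each of vial_a, vial_b in the frame of sample_cabinet above -0.057 m and ((y of vial_a in the frame of sample_cabinet above 0 m and distance of right_front from where it was at the start of the episode below 0.01 m) or (y of vial_a in the frame of sample_cabinet below 0 m and distance of left_front from where it was at the start of the episode below 0.01 m))); the robot touches nothing.
It fails at once if a vial tips over (angle between any of vial_a, vial_b's own z axis and vertical above 0.35 rad).
It fails at once if the fingers or arm touch a vial (contact force between any of the fingers, the arm and vial_a above 0.5 N or contact force between any of the fingers, the arm and vial_b above 0.5 N).
It fails at once if a vial or the stir bar is lifted (height (world z) of any of vial_a, vial_b, stir_bar above 0.035 m).
It fails at once if the other drawer is moved by more than 10 mm ((y of vial_a in the frame of sample_cabinet above 0 m and distance of right_front from where it was at the start of the episode above 0.01 m) or (y of vial_a in the frame of sample_cabinet below 0 m and distance of left_front from where it was at the start of the episode above 0.01 m)).
It fails at once if a bystander is moved by more than 20 mm (distance of any of flask, bottle, dish, beaker, marker from where it was at the start of the episode above 0.02 m).
It also fails if it takes over 48 s, if anything falls off the work surface, if the arm or the gripper's body presses on something with over 40 N, if the wrist force passes 120 N, or if a joint passes its speed limit or range.

### The arm

A 6-joint arm with a two-finger parallel gripper is mounted at the origin on a cart in front of the work surface, level with it; the furniture and walls round the work are solid. World frame = base frame: x ahead of the robot, y to its left, z up, the work surface at z = 0. Lengths are in m, angles in rad, forces in N, time in s.
With the tool pointing down it reaches from about 0.325 to 0.9 m from the base axis. Payload 3.5 kg.
Tool frame: the origin (TCP) lies midway between the tips of the shut fingers; the grasp point (between the pads) lies 19 mm behind it (ctrl.grasp_offset is the distance from the TCP to the grasp point, in m); y points along the fingers, z is the direction in which the jaws open and shut, and the axes are right-handed (so a half turn about y gives the same grasp; the last joint's range is limited). The gripper opens to 85 mm and grips with 20 to 120 N. Pads are 22 mm wide; open, the fingers measure 114 mm over their backs; the gripper's body (76 mm by 85 mm) begins 54 mm behind the grasp point. The pads swing forward as they close: fully open they stand 13 mm farther back than shut.
Start: joints at [-1.346, 0.276, -0.026, 1.268, 0, 1.467], TCP at [0.201, -0.592, 0.231] pointing down, gripper open.
Joint ranges: [-3.12, 3.12], [-0.85, 1.88], [-1.08, 1.24], [-1.95, 2.15], [-1.57, 1.53], [-3.14, 3.14]. Speed limits (rad/s): [2.57, 2.57, 3.14, 3.14, 3.14, 3.14].

### API

Orientations are given as a rotation vector (axis times angle).
In Python, from workcell import ctrl, effector, get_image, spot_in, mark_of gives the robot as it stands. Calls block until the motion is done:
- ctrl.move_pose(position, orientation): joint-space move of the TCP to a pose.
- ctrl.line_to(position, orientation=None, v=0.15, max_force=None): straight line of the TCP; orientation=None keeps the orientation; v is the mean speed in m/s. With max_force (N) it stops when the force on the tool has changed by that much, and returns True; else False.
- ctrl.move_j(angles): joint-space move.
- effector.move_gripper(opening, grasp_force=None): finger opening in m; grasp_force is the grip in N (None keeps the last); returns when the fingers have stopped.
- ctrl.pause(seconds).
- ctrl.ik(position, orientation): joint angles nearest the present ones, or None.
- ctrl.sense(): the state.
- get_image(name): name is "side" or "top" or "wrist"; returns a dict with "image" (480x640x3 uint8, red, green, blue), "fx", "fy", "cx", "cy" (pixels), "dist_coeffs" ([k1, k2, p1, p2, k3] as OpenCV has them; the pictures are not rectified), "extrinsics" (4x4, takes a point from world to camera coordinates). Camera axes: x right, y up, looking along -z (the intrinsics and any distortion apply to the point x, -y, -z); pixel columns grow to the right and rows downward; lengths in m; the calibration is good to about 2 mm. A picture is of the moment at which its call begins. There is no depth.
A pose or a line that the arm cannot do raises ctrl.MotionError and nothing moves.
- ctrl.job_done(): hands the job in, once; it reports no verdict.
Trained networks look in a picture, given as the dict that the camera call returned (one of the last four; its "shot" number tells which), for a name from the list of things; names that differ only in an ending like _2 or _b are one class to them, and where a whole thing is asked for, a point or a joint stands for the part that bears it (a point fixed in the world has none). Each returns a list of dicts, best first, with "conf" (0 to 1); they miss things now and then, are a little off and sometimes report something else, mostly with a low value. They report only what shows in the picture. A call takes as long as a camera call.
- spot_in(picture, name): "centre" ([x, y, z] in m, in world coordinates, good to about 4 mm: the middle of the surface that is visible of it).
- mark_of(picture, name): "centre" ([x, y, z] in m, in world coordinates, good to about 4 mm: a listed point, or the origin of a listed thing).
The state is a dict: "time_s": time; "qpos": joint angles; "joint_velocities": joint speeds; "tau": joint torques, N m; "position": TCP position; "orientation": TCP orientation; "force": force on the tool from outside, world axes, zero at the start; "torque": the same for the moment, N m; "grip_width": finger opening in m.
Only numpy, scipy, OpenCV 4.12 (cv2) and the standard library are available. Lean on these libraries where they do the work, as an engineer would, in place of code of your own. Each camera call takes 0.05 s, during which the arm holds its last target.

## Working session

There is one attempt and no reset: what is moved stays moved. The work goes in short steps, each a Python script; the robot and the scene stay as the last script left them, time stands still between calls to the robot, and variables do not carry over. Pictures are saved under pics/ and viewed, and the job is handed in when it is done.

```bash
mkdir -p pics; python3 - <<'E'
from workcell import ctrl, get_image, spot_in, mark_of
import cv2
s=ctrl.sense();print(s['time_s'],s['position'],s['orientation'],s['grip_width'])
for n in ("side","top"):
    p=get_image(n);cv2.imwrite(f"pics/{n}0.png",p['image'][:,:,::-1])
    for k in ["sample_cabinet","left_front","right_front","catch_tab","vial_a","stir_bar","flask","bottle","dish","beaker","marker"]:
        print(n,k,[( [round(x,3) for x in d['centre']],round(d['conf'],2)) for d in mark_of(p,k)[:3]])
print(ctrl.sense()['time_s'])
E
```

```text
0.0 [ 0.20104612 -0.59096278  0.23014079] [-0.33812992  2.04637091 -2.04174293] 0.085530510459366
side sample_cabinet [([0.578, -0.038, 0.003], 0.58)]
side left_front [([0.452, 0.036, 0.045], 0.91), ([0.548, 0.149, -0.001], 0.65), ([0.388, 0.242, -0.002], 0.23)]
side right_front [([0.452, -0.08, 0.044], 0.73)]
side catch_tab [([0.504, -0.03, 0.088], 0.53)]
side vial_a [([0.507, 0.048, 0.01], 0.63), ([0.5, 0.009, 0.01], 0.52)]
side stir_bar [([0.488, -0.106, 0.011], 0.62)]
side flask [([0.551, 0.148, 0.003], 0.73)]
side bottle []
side dish [([0.488, -0.112, 0.012], 0.55), ([0.614, 0.002, 0.078], 0.48), ([0.453, -0.082, 0.044], 0.48)]
side beaker []
side marker [([0.39, 0.24, 0.001], 0.91)]
top sample_cabinet [([0.584, -0.041, 0.003], 0.65)]
top left_front [([0.451, 0.041, 0.051], 0.71)]
top right_front [([0.489, -0.107, 0.012], 0.62)]
top catch_tab [([0.501, -0.03, 0.09], 0.55), ([0.616, -0.001, 0.079], 0.45)]
top vial_a [([0.509, 0.045, 0.007], 0.62), ([0.503, 0.008, 0.008], 0.5)]
top stir_bar []
top flask [([0.553, 0.152, 0.001], 0.86), ([0.449, -0.085, 0.045], 0.39)]
top bottle [([0.546, -0.206, -0.001], 0.61)]
top dish [([0.613, -0.003, 0.08], 0.62)]
top beaker [([0.569, -0.468, 0.0], 0.97)]
top marker [([0.395, 0.24, -0.001], 0.9)]
1.2
```

View pics/side0.png

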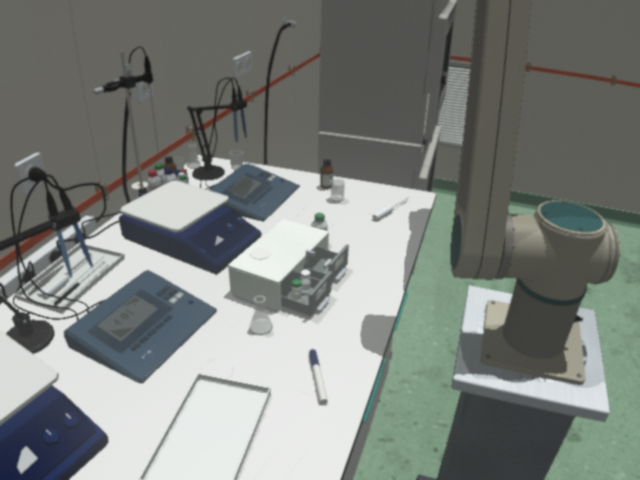

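View pics/top0.png

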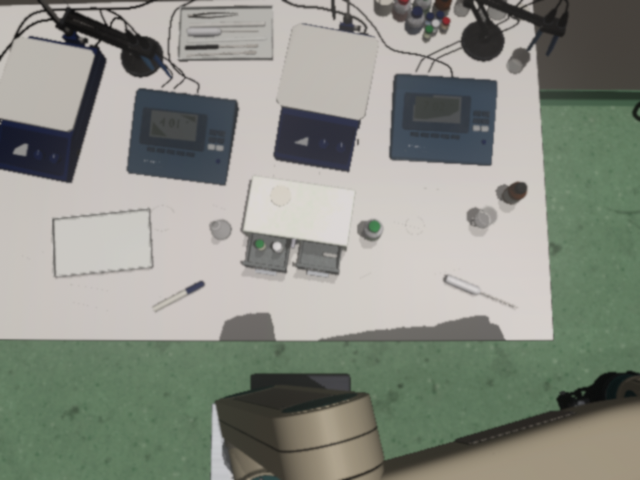

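```bash
python3 - <<'E'
import cv2
a=cv2.imread("pics/top0.png")[165:285,225:385];cv2.imwrite("pics/top0c.png",cv2.resize(a,None,fx=5,fy=5,interpolation=cv2.INTER_CUBIC))
a=cv2.imread("pics/side0.png")[205:325,215:375];cv2.imwrite("pics/side0c.png",cv2.resize(a,None,fx=5,fy=5,interpolation=cv2.INTER_CUBIC))
E
```

```text
(no output)
```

View pics/top0c.png

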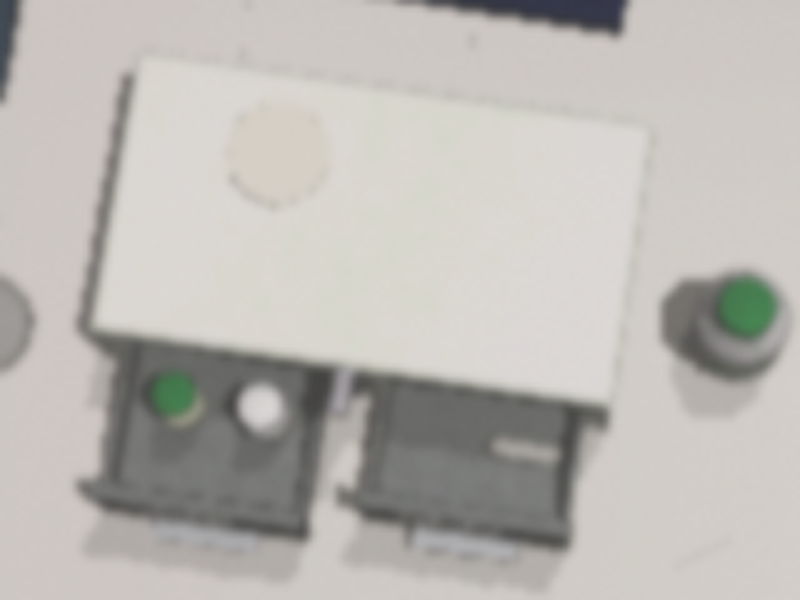

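View pics/side0c.png

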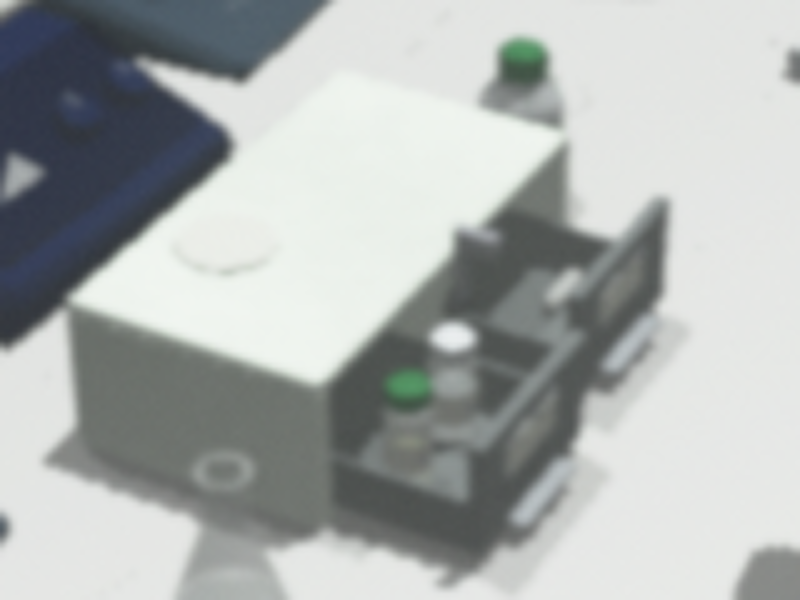

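```bash
cat > h.py <<'E'
import numpy as np, cv2
from workcell import ctrl, effector, get_image, spot_in, mark_of
from scipy.spatial.transform import Rotation as R
def K(p): return np.array([[p['fx'],0,p['cx']],[0,p['fy'],p['cy']],[0,0,1.]])
F=np.diag([1,-1,-1.])
def back(p,px,z):
    u=cv2.undistortPoints(np.array(px,float).reshape(-1,1,2),K(p),np.array(p['dist_coeffs'],float)).reshape(-1,2)
    E=np.array(p['extrinsics']); Rm,t=E[:3,:3],E[:3,3]; c=-Rm.T@t
    d=(np.c_[u,np.ones(len(u))]@F)@Rm
    return c+d*((z-c[2])/d[:,2])[:,None]
def proj(p,X):
    E=np.array(p['extrinsics']); X=np.atleast_2d(X); c=(X@E[:3,:3].T+E[:3,3])@F
    return cv2.projectPoints(c,np.zeros(3),np.zeros(3),K(p),np.array(p['dist_coeffs'],float))[0].reshape(-1,2)
E
python3 - <<'E'
from h import *
from scipy.optimize import least_squares
p=get_image("top")
px=np.array([(140,58),(648,128),(608,404),(92,328)])/5+[225,165]
W=back(p,px,0.08);print(W.round(4))
L=np.array([(65,118),(65,-118),(-65,-118),(-65,118)])/1e3
def T(a,l): c,s=np.cos(a[2]),np.sin(a[2]); return l@np.array([[c,s],[-s,c]])+a[:2]
r=least_squares(lambda a:(T(a,L)-W[:,:2]).ravel(),[.58,-.04,-.1]);print(r.x,r.fun.round(4))
for k,z in (((340,368),.09),((340,410),.09),((190,500),.066),((465,512),.066)):
    w=back(p,[np.array(k)/5+[225,165]],z)[0,:2]; c,s=np.cos(r.x[2]),np.sin(r.x[2]);d=w-r.x[:2];print(k,w.round(4),(c*d[0]+s*d[1]).round(4),(-s*d[0]+c*d[1]).round(4))
print(ctrl.sense()['time_s'])
E
```

```text
[[ 0.6582  0.0616  0.08  ]
 [ 0.6247 -0.1676  0.08  ]
 [ 0.4994 -0.1488  0.08  ]
 [ 0.5343  0.0809  0.08  ]]
[ 0.57916022 -0.04349136 -0.14894442] [ 0.0027  0.002   0.0013 -0.0022 -0.002  -0.0017 -0.0019  0.0019]
(340, 368) [ 0.5143 -0.0306] -0.0661 0.0031
(340, 410) [ 0.4956 -0.0307] -0.0846 0.0002
(190, 500) [0.4587 0.0375] -0.1312 0.0623
(465, 512) [ 0.4531 -0.0852] -0.1185 -0.06
1.25
```

```bash
cat >> h.py <<'E'
C=np.array([.580,-.042]); YAW=-.149
def w(x,y,z):
    c,s=np.cos(YAW),np.sin(YAW); return np.array([C[0]+c*x-s*y,C[1]+s*x+c*y,z])
def cab(X):
    c,s=np.cos(YAW),np.sin(YAW); d=np.asarray(X)[:2]-C; return np.array([c*d[0]+s*d[1],-s*d[0]+c*d[1],X[2]])
def ori(sg):
    c,s=np.cos(YAW),np.sin(YAW); return R.from_matrix(np.column_stack([sg*np.array([c,s,0]),[0,0,-1],sg*np.array([-s,c,0])])).as_rotvec()
E
python3 - <<'E'
from h import *
for sg in (1,-1):
    print(sg,ctrl.ik(w(-.185,.06,.2),ori(sg)))
effector.move_gripper(0.0)
sg=min((1,-1),key=lambda g:np.abs(np.array(ctrl.ik(w(-.185,.06,.2),ori(g)))-ctrl.sense()['qpos']).max() if ctrl.ik(w(-.185,.06,.2),ori(g)) is not None else 99)
print(sg)
ctrl.move_pose(w(-.185,.06,.2),ori(sg))
s=ctrl.sense();print(s['time_s'],s['position'],s['force'],s['grip_width'])
for n in ("side","top","wrist"):
    p=get_image(n);cv2.imwrite(f"pics/{n}1.png",p['image'][:,:,::-1])
    for k in ["sample_cabinet","left_front","right_front","catch_tab"]:
        print(n,k,[( cab(d['centre']).round(3),round(d['conf'],2)) for d in mark_of(p,k)[:2]])
E
```

```text
1 [-0.04868144 -0.09490956 -0.50469912  1.16100677  0.          0.10031856]
-1 [-0.04868144 -0.09490956 -0.50469912  1.16100677  0.         -3.04127409]
1
4.4 [0.4064291  0.04430258 0.20016207] [ 0.071904   -0.21134096  0.22488978] -0.0002682387304443486
side sample_cabinet [(array([-0.002,  0.002,  0.003]), 0.83)]
side left_front [(array([-0.135,  0.058,  0.047]), 0.82)]
side right_front [(array([-0.119, -0.06 ,  0.046]), 0.68)]
side catch_tab [(array([-0.079, -0.002,  0.091]), 0.51)]
top sample_cabinet [(array([-0.126, -0.061,  0.044]), 0.55), (array([-0.057,  0.185, -0.   ]), 0.44)]
top left_front [(array([-0.139,  0.06 ,  0.047]), 0.92), (array([0.029, 0.043, 0.082]), 0.74)]
top right_front [(array([-0.122, -0.063,  0.044]), 0.77)]
top catch_tab [(array([-0.079,  0.002,  0.087]), 0.43)]
wrist sample_cabinet []
wrist left_front [(array([-0.132,  0.06 ,  0.046]), 0.91)]
wrist right_front [(array([-0.128, -0.061,  0.046]), 0.57)]
wrist catch_tab [(array([-0.079,  0.   ,  0.085]), 0.83), (array([-0.01, -0.17, -0.  ]), 0.63)]
```

View pics/wrist1.png

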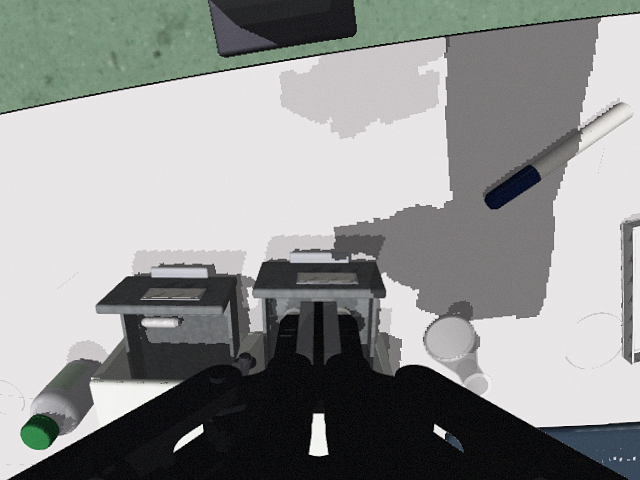

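```bash
python3 - <<'E'
from h import *
o=ori(1)
ctrl.line_to(w(-.185,.06,.032),o,v=.12,max_force=6)
def st(m,r=None): s=ctrl.sense();print(m,r,round(s['time_s'],2),cab(s['position']).round(4),np.round(s['force'],1))
st('down')
r=ctrl.line_to(w(-.14,.06,.032),v=.04,max_force=8);st('a',r)
r=ctrl.line_to(w(-.09,.06,.032),v=.035,max_force=8);st('b',r)
if not r:
    r=ctrl.line_to(w(-.066,.06,.032),v=.015,max_force=7);st('c',r)
for n in ("side","top"):
    p=get_image(n);cv2.imwrite(f"pics/{n}2.png",cv2.resize(p['image'][165:325,200:400,::-1],None,fx=4,fy=3.75,interpolation=2))
    for k in ["left_front","right_front","catch_tab","vial_a"]:
        print(n,k,[( cab(d['centre']).round(3),round(d['conf'],2)) for d in mark_of(p,k)[:2]])
E
```

```text
down None 6.7 [-0.1843  0.0601  0.0326] [ 1.  -0.4  0.6]
a False 7.97 [-0.14   0.06   0.032] [-1.7 -0.  -0.6]
b False 9.55 [-0.0898  0.0601  0.0321] [-0.2  0.5 -0.1]
c True 10.53 [-0.0782  0.0599  0.0311] [-0.1  0.1  0.4]
side left_front [(array([-0.067,  0.057,  0.045]), 0.56)]
side right_front [(array([-0.124, -0.058,  0.046]), 0.64), (array([ 0.056, -0.424,  0.   ]), 0.5)]
side catch_tab []
side vial_a []
top left_front []
top right_front [(array([-0.122, -0.06 ,  0.043]), 0.92)]
top catch_tab [(array([-0.079,  0.001,  0.086]), 0.38)]
top vial_a []
```

View pics/side2.png

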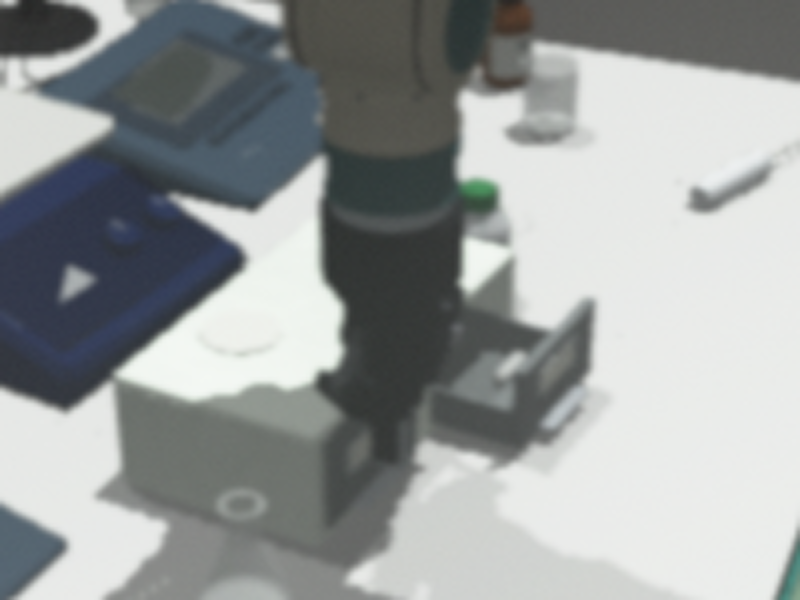

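```bash
python3 - <<'E'
from h import *
def st(m,r=None): s=ctrl.sense();print(m,r,round(s['time_s'],2),cab(s['position']).round(4),np.round(s['force'],1))
st('0')
r=ctrl.line_to(w(-.066,.06,.032),v=.012,max_force=12);st('press',r)
ctrl.line_to(w(-.125,.06,.032),v=.1);ctrl.line_to(w(-.125,.06,.16),v=.15);st('up')
for n in ("side","top","wrist"):
    p=get_image(n);cv2.imwrite(f"pics/{n}3.png",cv2.resize(p['image'][165:325,200:400,::-1],None,fx=4,fy=3.75,interpolation=2) if n!='wrist' else p['image'][:,:,::-1])
    for k in ["left_front","right_front","catch_tab","vial_a"]:
        print(n,k,[( cab(d['centre']).round(3),round(d['conf'],2)) for d in mark_of(p,k)[:2]])
E
```

```text
0 None 11.03 [-0.0798  0.06    0.0306] [-0.2  0.6  0.3]
press True 11.71 [-0.0788  0.0597  0.0295] [-1.  -0.3 -0.7]
up None 13.31 [-0.1256  0.0599  0.1591] [ 0.3 -0.1 -0.3]
side left_front [(array([-0.065,  0.059,  0.05 ]), 0.78)]
side right_front [(array([-0.119, -0.059,  0.044]), 0.64)]
side catch_tab [(array([-0.078,  0.   ,  0.087]), 0.68)]
side vial_a []
top left_front [(array([-0.071,  0.064,  0.047]), 0.65)]
top right_front [(array([-0.125, -0.061,  0.046]), 0.62), (array([ 0.056, -0.422, -0.001]), 0.45)]
top catch_tab [(array([-0.081,  0.002,  0.086]), 0.6), (array([0.028, 0.046, 0.078]), 0.37)]
top vial_a []
wrist left_front [(array([-0.053,  0.182,  0.001]), 0.16)]
wrist right_front [(array([-0.126, -0.055,  0.045]), 0.65)]
wrist catch_tab [(array([-0.079, -0.002,  0.083]), 0.96)]
wrist vial_a [(array([ 0.003, -0.005,  0.001]), 0.24)]
```

View pics/wrist3.png

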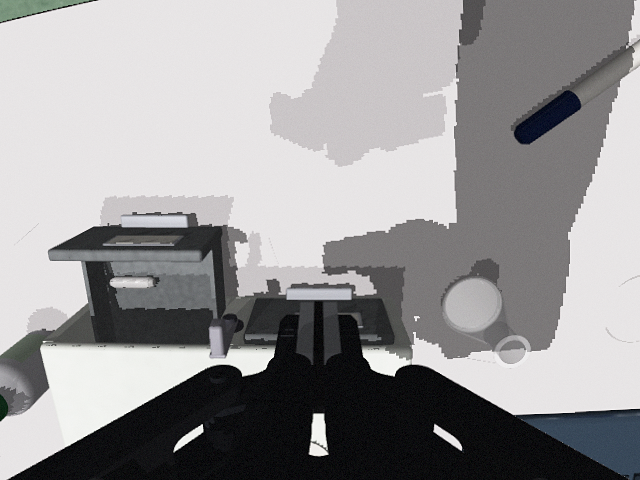

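View pics/side3.png

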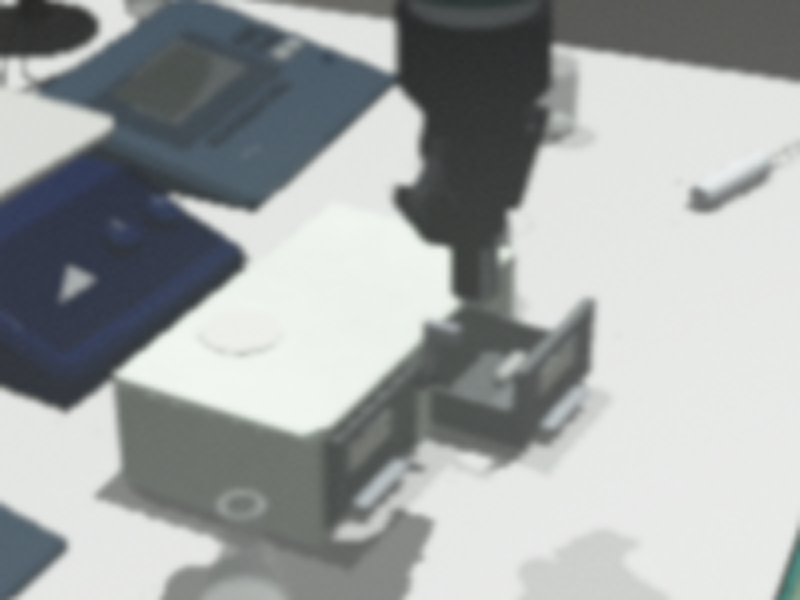

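```bash
python3 - <<'E'
from h import *
def st(m,r=None): s=ctrl.sense();print(m,r,round(s['time_s'],2),cab(s['position']).round(4),np.round(s['force'],1))
X=-.086
ctrl.line_to(w(X,-.045,.16),v=.2)
r=ctrl.line_to(w(X,-.045,.070),v=.12,max_force=5);st('down',r)
if not r:
    r=ctrl.line_to(w(X,.012,.070),v=.05,max_force=8);st('left',r)
for n in ("side","top","wrist"):
    p=get_image(n);cv2.imwrite(f"pics/{n}4.png",cv2.resize(p['image'][165:325,200:400,::-1],None,fx=4,fy=3.75,interpolation=2) if n!='wrist' else p['image'][:,:,::-1])
    for k in ["left_front","right_front","catch_tab"]:
        print(n,k,[( cab(d['centre']).round(3),round(d['conf'],2)) for d in mark_of(p,k)[:2]])
E
```

```text
down False 15.67 [-0.0854 -0.0449  0.0706] [-0.3  0.2  0.3]
left False 16.96 [-0.086  0.012  0.07 ] [ 0.2 -0.6 -0.1]
side left_front [(array([-0.067,  0.057,  0.046]), 0.59), (array([-0.077,  0.028,  0.078]), 0.47)]
side right_front [(array([-0.123, -0.058,  0.044]), 0.85)]
side catch_tab [(array([ 0.057, -0.422,  0.   ]), 0.55), (array([-0.075,  0.028,  0.074]), 0.42)]
top left_front []
top right_front []
top catch_tab []
wrist left_front [(array([-0.066,  0.058,  0.048]), 0.74)]
wrist right_front [(array([-0.126, -0.058,  0.045]), 0.6)]
wrist catch_tab [(array([-0.08 ,  0.024,  0.072]), 0.87)]
```

View pics/wrist4.png

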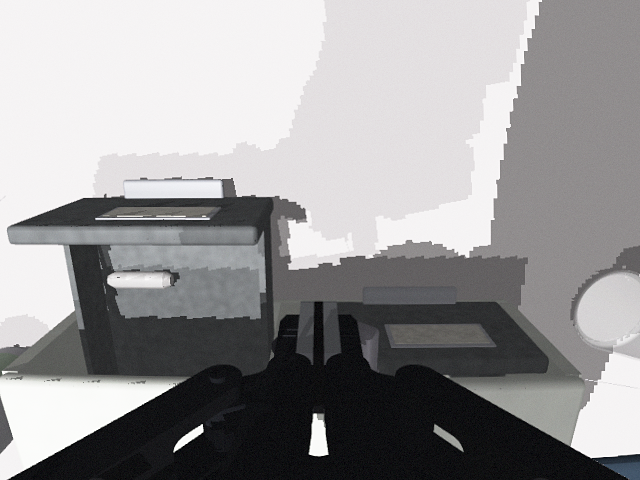

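View pics/side4.png

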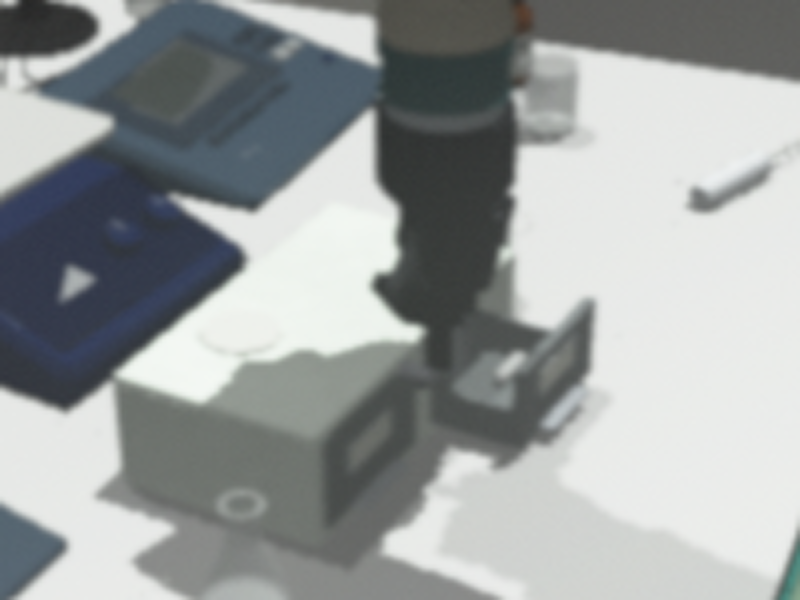

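```bash
python3 - <<'E'
from h import *
def st(m,r=None): s=ctrl.sense();print(m,r,round(s['time_s'],2),cab(s['position']).round(4),np.round(s['force'],1))
X=-.086
ctrl.line_to(w(X,.008,.070),v=.05)
ctrl.line_to(w(X,.008,.115),v=.12)
ctrl.line_to(w(X,.036,.115),v=.1)
r=ctrl.line_to(w(X,.036,.048),v=.03,max_force=9);st('press',r)
ctrl.pause(.1)
ctrl.line_to(w(X,.036,.115),v=.1);ctrl.line_to(w(-.15,.06,.2),v=.2);st('away')
for n in ("side","top","wrist"):
    p=get_image(n);cv2.imwrite(f"pics/{n}5.png",cv2.resize(p['image'][165:325,200:400,::-1],None,fx=4,fy=3.75,interpolation=2) if n!='wrist' else p['image'][:,:,::-1])
    for k in ["left_front","right_front","catch_tab"]:
        print(n,k,[( cab(d['centre']).round(3),round(d['conf'],2)) for d in mark_of(p,k)[:2]])
E
```

```text
press True 20.52 [-0.086   0.036   0.0558] [-0.5  1.2  5.7]
away None 22.07 [-0.15    0.0599  0.1992] [ 0.6 -0.5 -0.5]
side left_front [(array([-0.065,  0.058,  0.045]), 0.91), (array([-0.058,  0.181, -0.   ]), 0.52)]
side right_front [(array([-0.124, -0.06 ,  0.046]), 0.98)]
side catch_tab [(array([-0.073,  0.037,  0.053]), 0.42)]
top left_front [(array([-0.069,  0.058,  0.046]), 0.56)]
top right_front []
top catch_tab [(array([-0.081,  0.035,  0.049]), 0.44)]
wrist left_front []
wrist right_front [(array([-0.126, -0.057,  0.043]), 0.97)]
wrist catch_tab [(array([-0.081,  0.03 ,  0.051]), 0.71)]
```

View pics/wrist5.png

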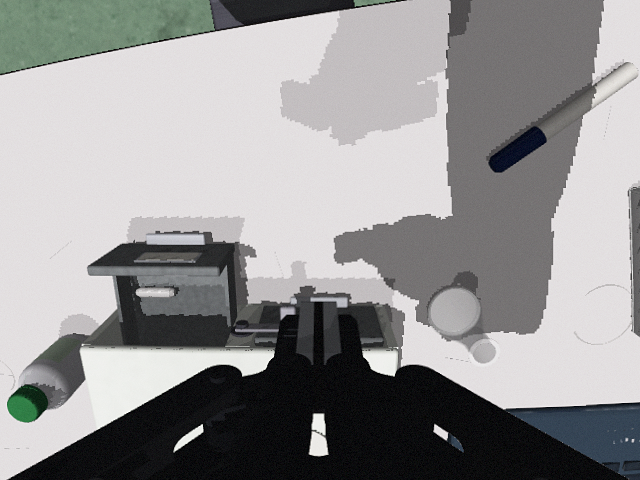

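View pics/side5.png

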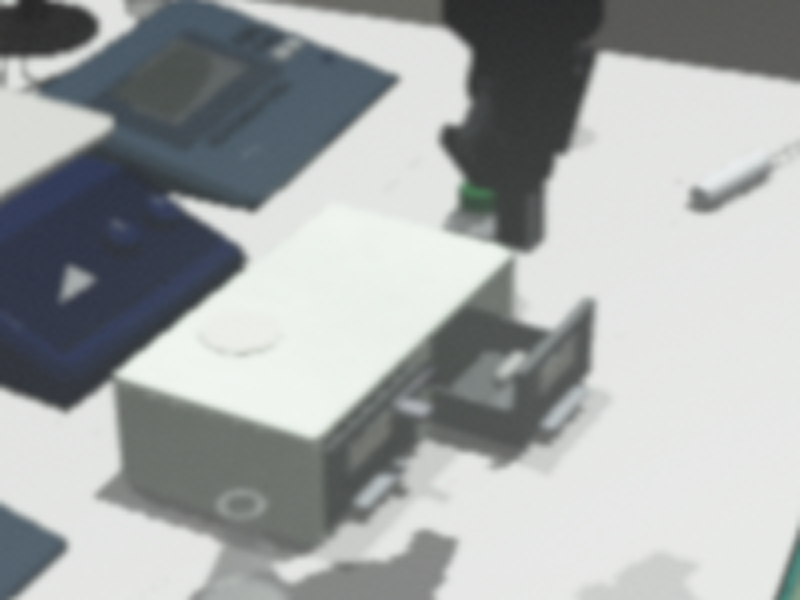

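```bash
python3 - <<'E'
from h import *
ctrl.job_done();print(ctrl.sense()['time_s'])
E
```

```text
the job is handed in; nothing more can be done
the job is handed in; nothing more can be done
```

I pushed the left drawer, the one with the two vials, fully home. Then I turned the catch over to the left until it lay level across that drawer. I handed the job in at about 22 s, with the arm clear of everything; it reported no verdict.

- **Drawer:** I pushed gently with the closed fingertips. Two presses, limited to 7 N and 12 N, stopped at almost the same place. The images put the drawer front at x = -65 to -69 mm in the cabinet's frame, so it looks flush with the face.
- **Catch:** The final press met a stop with the fingertip at z = 55.8 mm; about 56 mm is expected when the catch lies level. The networks put the tab at y = 30 to 37 mm and z = 49 to 53 mm, against an expected 36 and 52 mm. They had lower confidence here (0.4 to 0.7).
- **Other drawer:** The right drawer and its stir bar look unchanged. Its front read about -124 mm, against -119 to -128 mm before.
- **Surroundings:** I saw nothing around the cabinet moved in the last pictures, but I did not measure the positions again.
- **Not checked:** The vials are out of sight inside the shut drawer, so I could not confirm that they are still standing. I pushed at no more than 40 mm/s and felt no jolt before the stop.

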